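Fill the divided case, close it with its nested lids and take off the outer lid alone

TASK

Stand the pill bottle and the eye-drops bottle upright in the two empty end cells of the divided case, one per cell, and let go. Then carry the two nested lids together, without parting them (the post that sticks up through them lifts both), lower them gently onto the case until the inner lid is fully home on its ledge, and let go. Last, lift off the outer lid alone (its collar is the handle) without unseating the inner lid, and finish still holding the outer lid roughly level straight above the case, about 12 cm higher than where it sat, leaving everything else on the counter where it is.

Things in the scene. Friction and masses are not known exactly. Their poses are not given: they have to be found in the camera images.
- case: Fixed bamboo box, three cells in a row along its y. Origin: centre of underside; z up, x along the short side. Lower part 92 (x) x 208 (y) mm up to a flat ledge at 34 mm; inside it a neck 68 x 184 mm outside rises to 46 mm. Inner floor at 6 mm; neck walls and two dividers 4 mm thick, tops at 46 mm. Cells 60 (x) x 56 (y) mm; the middle one holds the cream jar, the end ones are empty.
- seat (a point): Centre of the case at the height of its ledge (34 mm above the underside). The inner lid is home when the centre of its lower edge is here.
- cell_a (a point): Centre of the floor of the empty cell at the case's -y end. Axes as the case.
- cell_b (a point): Centre of the floor of the empty cell at the case's +y end. Axes as the case.
- inner_lid: Loose grey cover open below, 180 g, standing on the counter under the outer lid. Origin: centre of its lower edge; z up, x along the short side. Outside 84 (x) x 200 (y) mm, inside 76 x 192 mm (4 mm to spare all round the case's neck), 42 mm deep, top face at 47 mm. From its middle a square steel post 16 x 16 mm, sides along x and y, rises to 114 mm. Fits either way round.
- post_top (a point): Centre of the top of the inner lid's post, 114 mm above that lid's lower edge and 36 mm above the top of the outer lid's collar. Lifting by the post carries both lids: the outer one merely rests on the inner.
- outer_lid: Loose bamboo cap, 150 g, resting on the inner lid. Origin: centre of its lower edge (33 mm above the inner lid's origin when nested); z up, x along the short side. Outside 98 (x) x 214 (y) mm; 14 mm skirt round the inner lid with 3 mm to spare; plate from 14 to 19 mm; in its middle an open square collar 48 x 48 mm, sides along x and y, walls 4 mm, up to 45 mm.
- collar_top (a point): Centre of the collar's upper rim, 45 mm above the outer lid's lower edge and 26 mm above its plate. The inner lid's post passes up through the collar with 12 mm to spare all round.
- pill_bottle: Loose closed navy pill bottle, upright, round: body 36 mm diameter to 46 mm, white cap 33 mm diameter from 46 to 66 mm (top). Origin: centre of its underside. About 60 g.
- drops_bottle: Loose white eye-drops bottle, upright, round: body 34 mm diameter to 38 mm, short shoulder, then a narrow cap 22 mm diameter from 42 to 68 mm (top). Origin: centre of its underside. About 50 g.
- cream_jar: Loose small jar, 44 mm diameter, 48 mm tall, already standing in the case's middle cell; leave it there. Origin: centre of its underside.
- lens_case: Bystander: flat contact-lens case 34 x 66 x 18 mm. Origin: centre of underside.
- lash_curler: Bystander: steel eyelash curler lying flat, about 115 x 60 x 23 mm. Origin: on the counter near its middle.
- soap_dish: Bystander: glass soap dish 80 x 115 x 26 mm with a bar in it. Origin: centre of underside.
- toothbrush: Bystander: bamboo toothbrush lying flat along its y axis, 12 x 180 x 20 mm. Origin: centre of underside.
- tumbler: Bystander: glass tumbler 72 mm diameter, 90 mm tall. Origin: centre of underside.
- nail_buffer: Bystander: grey nail buffer bar lying flat along its x axis, 85 x 14 x 14 mm, between the case and the bottles. Origin: centre of underside.
- floss_box: Bystander: white floss box 50 x 45 x 18 mm. Origin: centre of underside.

How it is judged:
By the outcome, as a careful person would: the job done as asked, in the order asked, and still so for the second after the job is handed in, while the arm keeps its last pose, push and grip.
It also fails if it takes over 72 s, if anything falls off the work surface, if the arm or the gripper's body presses on something with over 40 N, if the wrist force passes 120 N, or if a joint passes its speed limit or range.

ROBOT

A 6-joint arm with a two-finger parallel gripper is mounted at the origin on the work surface. World frame = base frame: x ahead of the robot, y to its left, z up, the work surface at z = 0. Lengths are in m, angles in rad, forces in N, time in s.
With the tool pointing down it reaches from about 0.35 to 0.775 m from the base axis. Payload 5.5 kg.
Tool frame: the origin (TCP) lies at the very end of the fingers, on their centre line; the grasp point (between the pads) lies env.hold_point_z behind it (env.hold_point_z is the distance from the TCP to the grasp point, in m); z points along the fingers, y is the line along which they close (so a half turn about z gives the same grasp; the last joint's range is limited). The gripper opens to 85 mm and grips with 20 to 120 N. Pads are 22 mm wide; open, the fingers measure 114 mm over their backs; the gripper's body (76 mm by 85 mm) begins 54 mm behind the grasp point. The pads swing forward as they close: fully open they stand 13 mm farther back than shut.
Start: joints at [0.986, 0.313, 0.046, 1.304, 0, 1.431], TCP at [0.247, 0.519, 0.192] pointing down, gripper open.
Joint ranges: [-2.76, 2.76], [-0.86, 1.69], [-1.03, 1.26], [-2.2, 2.34], [-1.47, 1.5], [-3.14, 3.14]. Speed limits (rad/s): [2.57, 2.57, 3.14, 3.14, 3.14, 3.14].

INTERFACE

Orientations are given as a unit quaternion [w, x, y, z].
In Python, from workcell import env gives the robot as it stands.
- The arm moves only by the tool carry_out, never from a script. Its argument "steps" is a list of rows, each a list of 3 entries, a list of its own where there are three numbers: the turn, a rotation vector about the tool's x, y, z in degrees, then the shift along the tool's x, y, z in cm, then the closure in counts, from 0 (fully open) to 255 (shut). A call has exactly 8 rows; each row is the pose to reach, as a shift and turn from the pose commanded when the call began, along the tool's axes at that moment; what a row does not reach only later rows make up. A row lasts 1/8 s, in which the tool goes at most 62.5 mm and 10.7 degrees, less where a joint would pass 70% of its speed; a pose out of reach is approached as far as the arm can. A call with a gripper value outside its range is refused whole. The fingers move at their own pace and stop on an object; "force" is the grip in N (left out, the last holds). Time passes only in rows, so rows that repeat a pose let the fingers close, or fill a call up. It gives the time, the measured TCP pose, the force, the opening and the grip force at its end, in the units of the state.
- env.get_state(): the state, without advancing time (a new reading comes with each control period).
- env.read_camera(name): name is "side" or "top" or "wrist"; returns (picture, depth): 400x640x3 uint8, red, green, blue; 400x640 float32, m along the optical axis (not along the pixel's ray), 0 where there is no reading.
- env.get_calibration(name): a dict with "fx", "fy", "cx", "cy" (pixels), "origin" and "orientation" of the camera in the world. Camera axes: x right, y up, looking along -z (the intrinsics and any distortion apply to the point x, -y, -z); pixel columns grow to the right and rows downward; lengths in m; the calibration is good to about 2 mm. A picture is of the moment at which its call begins: read the wrist's pose just before it. get_calibration takes no time and is no camera call; for the wrist camera it gives the pose at the moment of the call.
- env.hand_in(): hands the job in; it is judged then, once.
The state is a dict: "clock": time; "joint_pos": joint angles; "qvel": joint speeds; "tau": joint torques, N m; "tcp_pos": TCP position; "orientation": TCP orientation; "wrist_force": force on the tool from outside, world axes, zero at the start; "ft_torque": the same for the moment, N m; "finger_gap": finger opening in m; "grip_force": force on a finger pad.
Only numpy, scipy, OpenCV 4.12 (cv2) and the standard library are available. Lean on these libraries where they do the work, as an engineer would, in place of code of your own. Each camera call takes 0.05 s, during which the arm holds its last target. There are 200 camera calls.

## Working session

There is one attempt and no reset: what is moved stays moved. The work goes in short steps, Python scripts to look and compute and a tool call to move; the robot and the scene stay as the last step left them, time stands still between calls to the robot, and variables do not carry over. Pictures are saved under pics/ and viewed, at most 13 in all, crops included, and the job is handed in when it is done.

Besides the shell and the picture viewer there is one more tool, called as name(argument=value, ...) on one line, values as JSON. carry_out: Moves the arm, as the interface text tells. Its arguments: {"type":"object","properties":{"steps":{"type":"array","items":{"type":"array"}},"force":{"type":"number"}},"required":["steps"]}

```bash
mkdir -p pics; ls
python3 - <<'E'
from workcell import env
import cv2,numpy as np
s=env.get_state();print(s);print(env.hold_point_z)
for n in ("top","side"):
    im,d=env.read_camera(n);cv2.imwrite(f"pics/{n}0.png",im[:,:,::-1]);np.savez(f"{n}0.npz",im=im,d=d);print(n,env.get_calibration(n))
E
```

```text
pics
{'clock': 0.0, 'joint_pos': array([9.86348651e-01, 3.14014819e-01, 4.49794142e-02, 1.30359642e+00,
       2.33303128e-05, 1.43121890e+00]), 'qvel': array([-0.00025247, -0.00028769,  0.00129284, -0.00198755,  0.00130654,
       -0.001464  ]), 'tau': array([-3.31009815e-04, -4.80625105e+01,  2.98533905e+01,  1.93530251e-02,
       -2.32112061e-04, -5.65898006e-06]), 'tcp_pos': array([0.24711316, 0.51855057, 0.19150091]), 'orientation': array([-3.35935529e-04,  2.20605325e-01,  9.75362726e-01, -8.54132460e-04]), 'wrist_force': array([ 1.33873934, -0.87629031, -1.1755556 ]), 'ft_torque': array([ 0.01888426, -0.02132379, -0.00624355]), 'grip_force': 0.0, 'finger_gap': 0.085467479323093}
0.0187
top {'fx': 365.4021561276637, 'fy': 365.4021561276637, 'cx': 319.46376253511767, 'cy': 194.98495585454384, 'origin': array([0.40465743, 0.01361127, 0.90480483]), 'orientation': array([ 0.71522176,  0.04882095, -0.08439882, -0.69206299])}
side {'fx': 380.5177223300487, 'fy': 380.5177223300487, 'cx': 316.1623238222436, 'cy': 197.0951166143482, 'origin': array([ 0.31626973, -0.56804011,  0.68297191]), 'orientation': array([ 0.90136731,  0.38698317, -0.06944339, -0.18154509])}
```

View pics/top0.png

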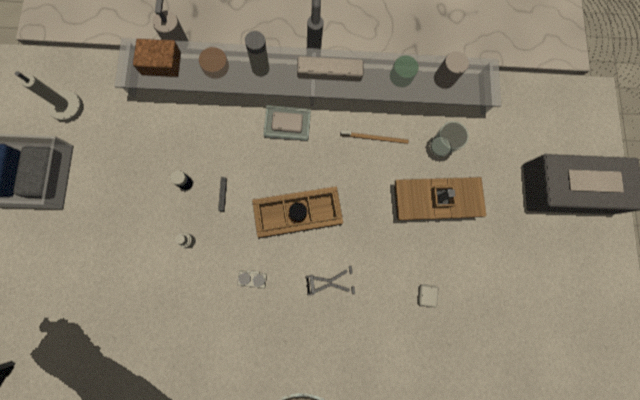

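View pics/side0.png

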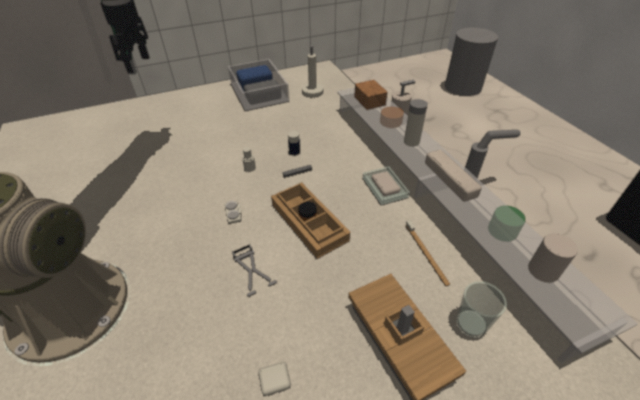

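The top view shows the case at (297,212), the lids at (441,198), the pill bottle at (181,181), the drops bottle at (185,240) and the buffer at (222,194). Next I'll measure positions from the depth.

```bash
cat > h.py <<'E'
import numpy as np,cv2
from scipy.spatial.transform import Rotation as R
def rot(q): return R.from_quat([q[1],q[2],q[3],q[0]])
def cloud(d,c):
    v,u=np.mgrid[0:d.shape[0],0:d.shape[1]]
    P=np.stack([(u-c['cx'])/c['fx']*d,-(v-c['cy'])/c['fy']*d,-d],-1)
    W=rot(c['orientation']).apply(P.reshape(-1,3)).reshape(P.shape)+c['origin']
    W[d==0]=np.nan
    return W
def rect(W,zlo,zhi,x0,x1,y0,y1):
    P=W.reshape(-1,3);m=(P[:,2]>zlo)&(P[:,2]<zhi)&(P[:,0]>x0)&(P[:,0]<x1)&(P[:,1]>y0)&(P[:,1]<y1)
    Q=P[m];
    if len(Q)<4: return len(Q)
    (cx,cy),(w,h),a=cv2.minAreaRect((Q[:,:2]*1000).astype(np.float32))
    return len(Q),np.round([cx,cy,w,h,a],1),np.round(Q.mean(0)*1000,1),np.round(np.median(Q[:,2])*1000,1)
E
python3 - <<'E'
from h import *
from workcell import env
for n in("top","side"):
    z=np.load(n+"0.npz");W=cloud(z['d'],env.get_calibration(n));np.save(n+"W.npy",W)
    if n=="top":
        for k,(u,v) in dict(case=(297,212),caseL=(270,214),lid=(420,198),post=(446,190),pill=(181,181),drops=(185,240),buf=(222,194),table=(360,240),tumb=(450,140),curl=(325,283)).items(): print(k,W[v,u].round(4))
        B=dict(case=(.25,.55,-.06,.22),lid=(.3,.55,-.45,-.15))
    for a in [(.028,.038),(.040,.052)]: print(n,'case',a,rect(W,*a,.3,.5,-.06,.2))
    for a in [(.04,.06),(.07,.085),(.1,.125)]: print(n,'lid',a,rect(W,*a,.3,.5,-.46,-.17))
    print(n,'pill',rect(W,.055,.08,.38,.55,.25,.45),rect(W,.01,.08,.38,.55,.25,.45)); print(n,'drops',rect(W,.055,.08,.2,.38,.25,.45),rect(W,.01,.08,.2,.38,.25,.45))
    print(n,'buf',rect(W,.006,.02,.38,.5,.19,.26))
    print(n,'table',rect(W,-.01,.01,.3,.35,-.2,-.1))
E
```

```text
case [0.5255 0.0245 0.0528]
caseL [0.5241 0.0908 0.0114]
lid [ 0.5699 -0.2696  0.0533]
post [ 0.5805 -0.3126  0.1062]
pill [0.5861 0.294  0.0671]
drops [0.4518 0.2742 0.06  ]
buf [0.569  0.21   0.0143]
table [ 0.4683 -0.133   0.003 ]
tumb [ 0.7353 -0.3667  0.0124]
curl [ 0.3625 -0.0492 -0.0006]
top case (0.028, 0.038) (357, array([488.8,  36.6,  31.1, 171.4,   3.9]), array([486.5,  56.4,  34.6]), np.float64(34.7))
top case (0.04, 0.052) (88, array([490.5,  64.3,  18.5,  91.2,   0. ]), array([491.5,  70.7,  46. ]), np.float64(46.0))
top lid (0.04, 0.06) 0
top lid (0.07, 0.085) 0
top lid (0.1, 0.125) 0
top pill (94, array([454.8, 283.6,  20.3,  21.3,  23.9]), array([454.3, 282.5,  67.2]), np.float64(68.3)) (228, array([453.9, 281.3,  28.1,  32.9,  72.1]), array([453.6, 278.5,  48.7]), np.float64(43.6))
top drops 0 0
top buf 0
top table (887, array([ 3.250e+02, -1.501e+02,  4.990e+01,  9.970e+01,  1.000e-01]), array([ 324.6, -150.2,    1.1]), np.float64(1.0))
side case (0.028, 0.038) (336, array([493.2,  30.2,  33.8, 178.1,   8. ]), array([485.9,  38.5,  32.3]), np.float64(32.1))
side case (0.04, 0.052) (88, array([488.9,  54.8, 108.5,  22.1,  89.9]), array([490.8,  59.4,  43.4]), np.float64(43.6))
side lid (0.04, 0.06) 0
side lid (0.07, 0.085) 0
side lid (0.1, 0.125) 0
side pill (54, array([451. , 280.5,  20.9,  20.9,  33.5]), array([450.9, 278. ,  63.5]), np.float64(64.8)) (216, array([450.6, 277.9,  29.6,  32.2,  51.9]), array([450.4, 273.5,  40. ]), np.float64(38.3))
side drops 0 0
side buf 0
side table (1150, array([ 324.9, -150. ,   99.8,   49.8,   90. ]), array([ 324.9, -152. ,   -1.2]), np.float64(-1.3))
```

Run:
```python
from h import *
for n in("top","side"):
    W=np.load(n+"W.npy");
    for a in [(.025,.052),(.028,.039),(.040,.05)]: print(n,'case',a,rect(W,*a,.43,.62,-.1,.17))
    for a in [(.04,.06),(.07,.085),(.1,.125)]: print(n,'lid',a,rect(W,*a,.45,.65,-.46,-.17))
    print(n,'pill',rect(W,.058,.08,.52,.65,.25,.35),rect(W,.01,.08,.52,.65,.25,.35)); print(n,'drops',rect(W,.052,.08,.4,.5,.22,.34),rect(W,.01,.08,.4,.5,.22,.34))
    print(n,'buf',rect(W,.008,.025,.46,.65,.17,.235))
    for r in [(.3,.4,-.2,-.1),(.55,.7,.14,.18),(.55,.6,-.17,-.13),(.5,.55,.24,.26)]:print(n,'table',rect(W,-.01,.01,*r)[2])
    print('soap',rect(W,.012,.05,.63,.8,-.02,.16)); print('brush',rect(W,.008,.04,.63,.74,-.24,-.04)); print('tumb',rect(W,.03,.12,.63,.8,-.45,-.25))
    print('curl',rect(W,.008,.04,.3,.45,-.14,.05));print('lens',rect(W,.008,.04,.3,.43,.07,.2))
```

```text
top case (0.025, 0.052) (1728, array([532.3,  23.8,  92.4, 208.2,  11.3]), array([529.9,  24.6,  37.9]), np.float64(35.7))
top case (0.028, 0.039) (1159, array([532.4,  23.9,  92.3, 208.2,  11.3]), array([529. ,  25.3,  34.7]), np.float64(34.8))
top case (0.04, 0.05) (496, array([530.8,  23.8,  71.1, 184.1,  11.3]), array([531.8,  23.9,  46. ]), np.float64(46.2))
top lid (0.04, 0.06) (3168, array([ 574.6, -320.5,   98.7,  215.4,    4.1]), array([ 572.3, -317. ,   52.9]), np.float64(53.1))
top lid (0.07, 0.085) (182, array([ 574.3, -319.8,   48.4,   48.2,    3.4]), array([ 573.6, -317.3,   77.2]), np.float64(77.8))
top lid (0.1, 0.125) (73, array([ 573.9, -320. ,   15.6,   16.8,    2.3]), array([ 573.7, -318.6,  112.4]), np.float64(114.4))
top pill (174, array([596.9, 303.6,  32.3,  31.8,  48.3]), array([596.4, 302.5,  66.3]), np.float64(66.8)) (295, array([596. , 302.9,  33.4,  34.8,   3.9]), array([593.7, 298.7,  53.8]), np.float64(64.7))
top drops (96, array([454.3, 283.9,  20. ,  21.7,  38.6]), array([454.2, 282.4,  67. ]), np.float64(68.2)) (228, array([453.9, 281.3,  28.1,  32.9
[... 2057 characters left out ...]
8. , 206.6,  11.3]), np.float64(11.4))
side table [ 349.2 -151.9   -1.1]
side table [630.3 160.4  -1.7]
side table [ 574.7 -150.4   -1.3]
side table [525.8 250.2  -2.1]
soap (806, array([759.7,  57.5, 118.2,  81.9,  87.7]), array([757.1,  52.3,  19.8]), np.float64(19.9))
brush (66, array([ 733.4, -159.8,  157.8,    7.4,   85.7]), array([ 735. , -126.4,   13.2]), np.float64(12.6))
tumb (1658, array([ 718. , -345.7,   70.8,   70.5,   73.3]), array([ 719.1, -345.3,   65.6]), np.float64(67.4))
curl (142, array([360.9, -63. ,  49.1, 115.1,   6.1]), array([357. , -21.8,  14.8]), np.float64(16.7))
lens (270, array([367. , 121.7,  64.2,  36.3,  85.1]), array([365.9, 118.8,  14. ]), np.float64(15.0))
```

```bash
cat >> h.py <<'E'
def down(yaw):  # tool z down, tool y at yaw (deg) from world x
    a=np.radians(yaw); y=np.array([np.cos(a),np.sin(a),0]);z=np.array([0,0,-1.]);return np.stack([np.cross(y,z),y,z],1)
def rel(*targets):
    from workcell import env
    s=env.get_state();R0=rot(s['orientation']).as_matrix();p=s['tcp_pos']
    print('t',round(s['clock'],2),'tcp',(p*1000).round(1),'yaw',round(np.degrees(np.arctan2(R0[1,1],R0[0,1])),2),'tilt',np.degrees(np.arccos(-R0[2,2])).round(2),'F',s['wrist_force'].round(1),'gap',round(s['finger_gap']*1000,1),'grip',round(s['grip_force'],1))
    for x,y,z,yaw in targets:
        print(R.from_matrix(R0.T@down(yaw)).as_rotvec(degrees=True).round(1),(R0.T@(np.array([x,y,z])/10-p*100)).round(2))
E
python3 -c "
from h import *
rel((595,301.8,150,11.3),(595,301.8,45,11.3))"
```

```text
t 0.1 tcp [247.1 518.6 191.6] yaw 64.52 tilt 0.1 F [0.1 0.1 0.6] gap 85.5 grip 0.0
[-0.1  0.  53.2] [-40.73  -4.6    4.16]
[-0.1  0.  53.2] [-40.73  -4.58  14.66]
```

carry_out(steps=[[[0, 0, 10], [-5.5, -0.6, 0.5], 0], [[0, 0, 20], [-11.5, -1.3, 1], 0], [[0, 0, 30], [-17.5, -2, 2], 0], [[0, 0, 40], [-23.5, -2.7, 3], 0], [[0, 0, 50], [-29.5, -3.4, 3.5], 0], [[0, 0, 53.2], [-35.5, -4.1, 4], 0], [[0, 0, 53.2], [-40.7, -4.6, 4.2], 0], [[0, 0, 53.2], [-40.7, -4.6, 4.2], 0]], force=30)

```text
clock: 1.1
tcp_pos: [0.5978, 0.2994, 0.1486]
orientation: [-0.0, 0.636, 0.772, -0.001]
wrist_force: [-0.6, 1.4, 0.3]
finger_gap: 0.0855
grip_force: 0.0
```

Run:
```python
from h import *
from workcell import env
rel((595,301.8,150,11.3),(595,301.8,45,11.3))
c=env.get_calibration("wrist");im,d=env.read_camera("wrist");cv2.imwrite("pics/w1.png",im[:,:,::-1])
W=cloud(d,c);print(c['origin'],np.isfinite(W[...,0]).mean())
print('pill',rect(W,.058,.08,.55,.65,.25,.35),rect(W,.01,.08,.55,.65,.25,.35)); print('drops',rect(W,.05,.08,.4,.5,.22,.34))
print('buf',rect(W,.009,.025,.46,.65,.17,.235));print('case',rect(W,.028,.039,.43,.62,-.1,.17));print('table',rect(W,-.01,.008,.4,.7,.23,.4))
```

```text
t 1.1 tcp [597.8 299.4 148.6] yaw 11.02 tilt 0.08 F [-0.6  1.4  0.3] gap 85.5 grip 0.0
[-0.1  0.  -0.3] [ 0.29 -0.22 -0.14]
[-0.1  0.  -0.3] [ 0.29 -0.21 10.36]
[0.58411243 0.37065165 0.33129227] 0.9962578125
pill (1368, array([595.2, 306.4,  31.7,  32.2,  10.4]), array([594.9, 307. ,  66.9]), np.float64(67.1)) (1796, array([594.9, 307.3,  33.7,  33.5,  48.1]), array([594.3, 309.9,  60.2]), np.float64(66.8))
drops (913, array([453.2, 286.5,  21.2,  21.7,   0. ]), array([455.5, 288.1,  65.8]), np.float64(68.8))
buf (1241, array([5.698e+02, 2.132e+02, 8.480e+01, 1.520e+01, 1.000e-01]), array([569.6, 214.5,  14.5]), np.float64(15.0))
case (1264, array([538.5,  97.7,  48.4,  72.7,  11.5]), array([542.7, 117.3,  34.6]), np.float64(35.0))
table (53033, array([550., 315., 300., 170.,   0.]), array([548.9, 323.7,   1.2]), np.float64(1.2))
```

Run:
```python
from h import *
from workcell import env
c=env.get_calibration("wrist");im,d=env.read_camera("wrist")
W=cloud(d,c)
print('pill',rect(W,.058,.08,.55,.65,.25,.35))
P=W[(W[...,2]>.008)&(W[...,2]<.3)]; r=np.hypot(P[:,0]-.6,P[:,1]-.3); 
fing=W[(W[...,2]>.12)&(W[...,2]<.28)];print(len(fing),fing.mean(0) if len(fing) else '',d.min())
rel((595,303,45,11.3))
```

```text
pill (1362, array([595.1, 306.3,  31.7,  32.2,  10.2]), array([594.8, 307. ,  66.9]), np.float64(67.1))
44559 [0.59434619 0.31055397 0.25741024] 0.0
t 1.2 tcp [594.7 301.9 149.4] yaw 11.24 tilt 0.12 F [-1.   0.5  0.1] gap 85.6 grip 0.0
[-0.1 -0.  -0.1] [ 0.1   0.07 10.44]
```

View pics/w1.png

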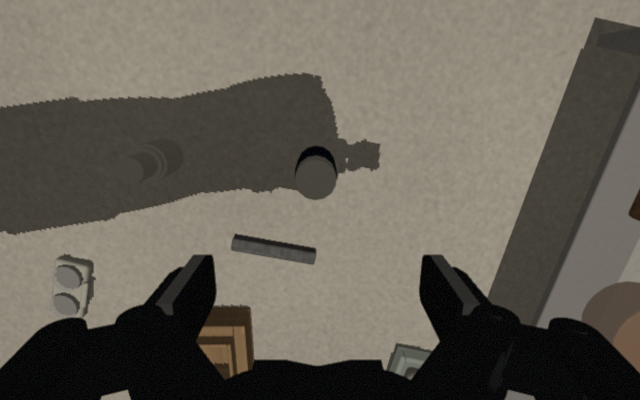

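The pill cap is at (316,178), midway between the fingers at (212,290) and (427,290), so it is well centred. I'll go down and grip.

carry_out(steps=[[[0, 0, 0], [0.15, 0.05, 4], 0], [[0, 0, 0], [0.15, 0.05, 7.5], 0], [[0, 0, 0], [0.15, 0.05, 10.4], 0], [[0, 0, 0], [0.15, 0.05, 10.4], 0], [[0, 0, 0], [0.15, 0.05, 10.4], 255], [[0, 0, 0], [0.15, 0.05, 10.4], 255], [[0, 0, 0], [0.15, 0.05, 10.4], 255], [[0, 0, 0], [0.15, 0.05, 10.4], 255]], force=30)

```text
clock: 2.2
tcp_pos: [0.5957, 0.3041, 0.0471]
orientation: [0.0, 0.634, 0.773, 0.001]
wrist_force: [-0.8, 0.4, 0.2]
finger_gap: 0.0125
grip_force: 0.0
```

```bash
python3 -c "
from h import *
rel((595,303.5,45,11.3),(595,303.5,145,11.3),(519.2,81.3,145,11.3),(542.8,-36.3,145,11.3),(542.8,-36.3,55,11.3))"
```

```text
t 2.2 tcp [595.7 304.1  47.1] yaw 11.31 tilt 0.07 F [-0.8  0.4  0.2] gap 12.5 grip 0.0
[ 0.1 -0.   0. ] [-0.05 -0.08  0.21]
[ 0.1 -0.   0. ] [-0.05 -0.07 -9.79]
[ 0.1 -0.   0. ] [-20.35 -11.86  -9.81]
[ 0.1 -0.   0. ] [-32.34 -11.85  -9.81]
[ 0.1 -0.   0. ] [-32.34 -11.86  -0.81]
```

Run:
```python
from h import *
from workcell import env
im,d=env.read_camera("side");cv2.imwrite("pics/s2.png",cv2.resize(im[90:230,170:370,::-1],(800,560)))
W=cloud(d,env.get_calibration("side"));print('pill',rect(W,.055,.08,.52,.65,.25,.4),rect(W,.01,.05,.52,.65,.25,.4))
c=env.get_calibration("wrist");im,d=env.read_camera("wrist");cv2.imwrite("pics/w2.png",im[:,:,::-1])
s=env.get_state();print(s['finger_gap'],s['grip_force'],s['tcp_pos'])
```

```text
pill (85, array([592.1, 301.5,  29.5,  36. ,   8.3]), array([592.4, 297.9,  62.4]), np.float64(63.1)) (141, array([589.2, 293.5,  24.3,  35.7,  58.3]), array([590.1, 289.3,  30.8]), np.float64(31.8))
0.00032749891442610126 0.0 [0.59544217 0.30397146 0.04672829]
```

View pics/s2.png

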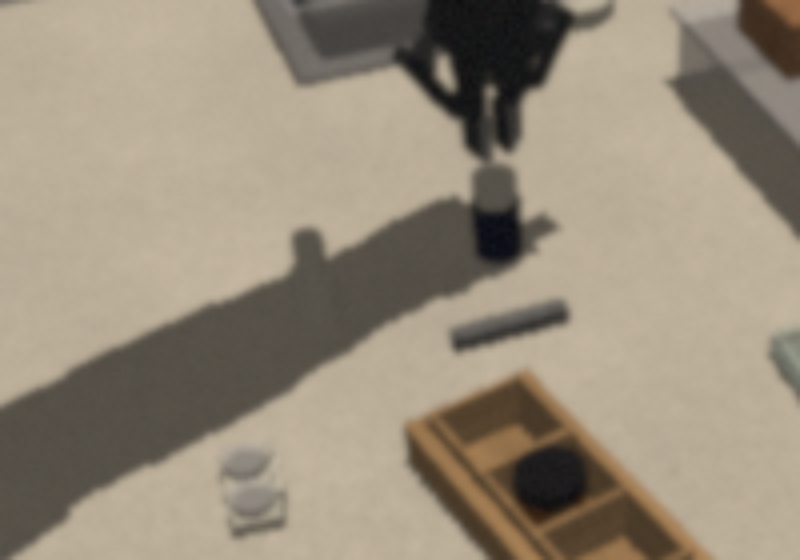

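The bottle (cap at about (495,185)) has not moved, and the closed fingertips at (490,155) are beside or above it. I'll measure where the fingertips are.

Run:
```python
from h import *
from workcell import env
for n in("side","top"):
    im,d=env.read_camera(n);W=cloud(d,env.get_calibration(n))
    if n=="side":
        for v in range(108,142,2): print(v,[tuple((W[v,u]*1000).round(0)) for u in (288,292,296,300)],im[v,292])
    P=W.reshape(-1,3)
    for a,b in((.03,.06),(.06,.075),(.075,.09),(.09,.11),(.11,.14)):
        m=(abs(P[:,0]-.595)<.06)&(abs(P[:,1]-.31)<.08)&(P[:,2]>a)&(P[:,2]<b);print(n,a,b,m.sum(),(P[m].min(0)*1000).round(),(P[m].max(0)*1000).round()) if m.any() else 0
```

```text
108 [(np.float64(581.0), np.float64(291.0), np.float64(157.0)), (np.float64(589.0), np.float64(281.0), np.float64(160.0)), (np.float64(601.0), np.float64(285.0), np.float64(155.0)), (np.float64(613.0), np.float64(287.0), np.float64(151.0))] [22 25 27]
110 [(np.float64(580.0), np.float64(290.0), np.float64(151.0)), (np.float64(588.0), np.float64(280.0), np.float64(155.0)), (np.float64(601.0), np.float64(286.0), np.float64(148.0)), (np.float64(617.0), np.float64(299.0), np.float64(137.0))] [22 23 22]
112 [(np.float64(584.0), np.float64(304.0), np.float64(136.0)), (np.float64(590.0), np.float64(287.0), np.float64(144.0)), (np.float64(602.0), np.float64(291.0), np.float64(139.0)), (np.float64(616.0), np.float64(297.0), np.float64(133.0))] [21 22 24]
114 [(np.float64(580.0), np.float64(293.0), np.float64(137.0)), (np.float64(590.0), np.float64(289.0), np.float64(137.0)), (np.float64(601.0), np.float64(288.0), np.float64(135.0)), (np.float64(683.0), np.float64(493.0), np.float64(0.0))] [25 24 24]
116 [(np.float64(579.0), np.float64(290.0), np.float64(133.0)), (np.float64(589.0), np.float64
[... 2965 characters left out ...]
.float64(585.0), np.float64(289.0), np.float64(53.0)), (np.float64(596.0), np.float64(288.0), np.float64(51.0)), (np.float64(632.0), np.float64(357.0), np.float64(-4.0))] [87 83 73]
side 0.03 0.06 109 [576. 281.  30.] [611. 312.  60.]
side 0.06 0.075 68 [578. 284.  60.] [608. 318.  68.]
side 0.075 0.09 7 [588. 290.  84.] [603. 293.  90.]
side 0.09 0.11 67 [579. 287.  90.] [609. 305. 110.]
side 0.11 0.14 160 [562. 281. 110.] [630. 318. 140.]
top 0.03 0.06 79 [579. 286.  31.] [613. 314.  59.]
top 0.06 0.075 89 [581. 287.  60.] [612. 308.  71.]
top 0.075 0.09 2 [593. 294.  88.] [604. 295.  88.]
top 0.09 0.11 33 [584. 290.  91.] [612. 298. 110.]
top 0.11 0.14 64 [566. 284. 112.] [627. 300. 140.]
```

View pics/w2.png

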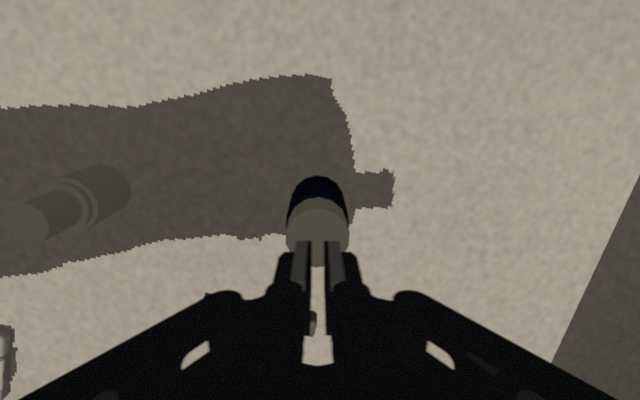

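The depth puts the shut fingertips near z=0.09, although the state says TCP z=0.047. To see if the offset is constant, I'll check the start image and the current one.

Run:
```python
from h import *
from workcell import env
W=np.load("sideW.npy");P=W[40:80,90:160].reshape(-1,3)
m=(abs(P[:,0]-.247)<.07)&(abs(P[:,1]-.519)<.07)&(P[:,2]>.08);Q=P[m];print('start low z',np.sort(Q[:,2])[:12].round(3),Q[np.argmin(Q[:,2])].round(3))
s=env.get_state();print(s['tcp_pos'],s['joint_pos'].round(4),s['clock'],s['finger_gap'])
c=env.get_calibration('wrist');print(c['origin'],c['orientation'])
im,d=env.read_camera("wrist");W=cloud(d,c)
for v in (242,250,262,280): print(v,[(W[v,u]*1000).round(0) for u in (303,334)])
```

```text
start low z [0.241 0.241 0.242 0.242 0.242 0.242 0.243 0.244 0.244 0.244 0.244 0.244] [0.271 0.554 0.241]
[0.59526636 0.30392817 0.04644331] [3.5210e-01 5.6310e-01 6.8100e-02 1.0758e+00 1.0000e-04 1.7255e+00] 2.4 0.00011332612321578117
[0.58109637 0.3749082  0.22924115] [ 0.98485043 -0.14282254 -0.013912    0.09735402]
242 [array([587., 313.,  92.]), array([603., 306.,  67.])]
250 [array([587., 314., 100.]), array([604., 301.,  67.])]
262 [array([588., 314., 111.]), array([599., 316., 110.])]
280 [array([588., 315., 125.]), array([599., 316., 124.])]
```

The offset is consistent: the true shut fingertip z is the reading plus about 43 mm, with no lateral offset. I'll open, go down a further 43.5 mm and grip.

carry_out(steps=[[[0, 0, 0], [0.1, 0, 0], 0], [[0, 0, 0], [0.1, 0, 0], 0], [[0, 0, 0], [0.1, 0, 0], 0], [[0, 0, 0], [0.1, 0, 2.2], 0], [[0, 0, 0], [0.1, 0, 4.35], 0], [[0, 0, 0], [0.1, 0, 4.35], 0], [[0, 0, 0], [0.1, 0, 4.35], 255], [[0, 0, 0], [0.1, 0, 4.35], 255]], force=30)

```text
clock: 3.45
tcp_pos: [0.596, 0.3054, 0.0042]
orientation: [0.001, 0.634, 0.773, 0.001]
wrist_force: [-0.5, -0.7, -0.5]
finger_gap: 0.0516
grip_force: 0.0
```

carry_out(steps=[[[0, 0, 0], [0, 0, 0], 255], [[0, 0, 0], [0, 0, 0], 255], [[0, 0, 0], [0, 0, 0], 255], [[0, 0, 0], [0, 0, -1], 255], [[0, 0, 0], [0, 0, -4], 255], [[0, 0, 0], [0, 0, -8], 255], [[0, 0, 0], [0, 0, -10], 255], [[0, 0, 0], [0, 0, -10], 255]], force=30)

```text
clock: 4.45
tcp_pos: [0.5964, 0.3055, 0.1051]
orientation: [0.001, 0.634, 0.773, 0.002]
wrist_force: [-0.1, 0.7, -1.3]
finger_gap: 0.0325
grip_force: 29.9
```

```bash
python3 -c "
from h import *
rel((542.8,-36.3,103,11.3),(542.8,-36.3,10,11.3))
from workcell import env
im,d=env.read_camera('side');W=cloud(d,env.get_calibration('side'))
P=W.reshape(-1,3);m=(abs(P[:,0]-.595)<.05)&(abs(P[:,1]-.3)<.06)&(P[:,2]>.07);print(np.sort(P[m,2])[:15].round(3))
blue=m&(im.reshape(-1,3)[:,2].astype(int)-im.reshape(-1,3)[:,0]>8);print(blue.sum(),P[blue].min(0) if blue.any() else '',P[blue].max(0) if blue.any() else '')
"
```

```text
t 4.45 tcp [596.4 305.5 105.1] yaw 11.31 tilt 0.23 F [-0.1  0.7 -1.3] gap 32.5 grip 29.9
[ 0.2 -0.   0. ] [-32.46 -11.96   0.14]
[ 0.2 -0.   0. ] [-32.47 -12.     9.44]
[0.099 0.099 0.099 0.1   0.1   0.1   0.101 0.101 0.101 0.101 0.101 0.102
 0.102 0.103 0.103]
50 [0.57916925 0.28225791 0.10980436] [0.59900823 0.29461368 0.14384723]
```

Grip is 29.9 N at a 32.5 mm gap, and the bottle has lifted. I'll carry it to cell_a.

carry_out(steps=[[[0, 0, 0], [-2.5, -0.9, 0], 255], [[0, 0, 0], [-7.5, -2.8, 0], 255], [[0, 0, 0], [-13, -4.8, 0], 255], [[0, 0, 0], [-18.5, -6.8, 0], 255], [[0, 0, 0], [-24, -8.9, 0], 255], [[0, 0, 0], [-29, -10.7, 0], 255], [[0, 0, 0], [-32.35, -12, 0], 255], [[0, 0, 0], [-32.35, -12, 0], 255]])

```text
clock: 5.5
tcp_pos: [0.5393, -0.0379, 0.1013]
orientation: [-0.001, 0.636, 0.772, -0.001]
wrist_force: [-0.4, 0.2, -0.6]
finger_gap: 0.032
grip_force: 30.0
```

Run:
```python
from h import *
from workcell import env
rel((543,-35,10,11.3))
c=env.get_calibration("wrist");im,d=env.read_camera("wrist");W=cloud(d,c)
for a in [(.028,.039),(.040,.05)]: print('case',a,rect(W,*a,.43,.62,-.1,.17))
cv2.imwrite("pics/w3.png",im[:,:,::-1])
rel((543,-35,10,11.3))
```

```text
t 5.5 tcp [539.3 -37.9 101.3] yaw 11.07 tilt 0.17 F [-0.4  0.2 -0.6] gap 32.0 grip 30.0
[-0.2 -0.1 -0.2] [0.2  0.45 9.12]
case (0.028, 0.039) (8272, array([534. ,   7.5,  92.4, 170.1,  11.3]), array([532.9,  14.6,  34.9]), np.float64(35.1))
case (0.04, 0.05) (4629, array([533.1,  11.7,  68.3, 155.6,  11.4]), array([532.4,  20. ,  46.4]), np.float64(46.8))
t 5.55 tcp [539.6 -36.5 101.5] yaw 11.16 tilt 0.16 F [0.2 0.3 0.1] gap 32.3 grip 30.0
[-0.1 -0.1 -0.1] [0.07 0.39 9.14]
```

carry_out(steps=[[[0, 0, 0], [0, 0, 1.5], 255], [[0, 0, 0], [0, 0, 4], 255], [[0, 0, 0], [0, 0, 6], 255], [[0, 0, 0], [0, 0, 7.5], 255], [[0, 0, 0], [0, 0, 8.3], 255], [[0, 0, 0], [0, 0, 8.8], 255], [[0, 0, 0], [0, 0, 8.8], 255], [[0, 0, 0], [0, 0, 8.8], 255]])

```text
clock: 6.55
tcp_pos: [0.5414, -0.0359, 0.0155]
orientation: [0.001, 0.634, 0.773, 0.0]
wrist_force: [0.5, -0.6, -1.0]
finger_gap: 0.0321
grip_force: 30.0
```

Run:
```python
from h import *
rel((543,-35,10,11.3))
```

```text
t 6.55 tcp [541.4 -35.9  15.5] yaw 11.31 tilt 0.07 F [ 0.5 -0.6 -1. ] gap 32.1 grip 30.0
[0.1 0.  0. ] [0.06 0.17 0.55]
```

carry_out(steps=[[[0, 0, 0], [0, 0, 0.3], 255], [[0, 0, 0], [0, 0, 0.5], 255], [[0, 0, 0], [0, 0, 0.5], 255], [[0, 0, 0], [0, 0, 0.5], 160], [[0, 0, 0], [0, 0, 0.5], 80], [[0, 0, 0], [0, 0, 0.5], 0], [[0, 0, 0], [0, 0, 0.5], 0], [[0, 0, 0], [0, 0, 0.5], 0]])

```text
clock: 7.55
tcp_pos: [0.5408, -0.0357, 0.0098]
orientation: [-0.0, 0.634, 0.773, 0.0]
wrist_force: [-0.4, -0.5, 0.3]
finger_gap: 0.0854
grip_force: 0.0
```

Run:
```python
from h import *
rel((541.4,-36,120,11.3),(453,284,120,11.3),(453,284,5,11.3))
```

```text
t 7.55 tcp [540.8 -35.7   9.8] yaw 11.32 tilt 0.01 F [-0.4 -0.5  0.3] gap 85.4 grip 0.0
[ 0. -0.  0.] [ -0.04   0.05 -11.02]
[ 0. -0.  0.] [ 33.08  -2.34 -11.01]
[ 0. -0.  0.] [33.08 -2.34  0.49]
```

carry_out(steps=[[[0, 0, 0], [0, 0, -4], 0], [[0, 0, 0], [0.5, 0, -9], 0], [[0, 0, 0], [5, -0.4, -11], 0], [[0, 0, 0], [11, -0.8, -11], 0], [[0, 0, 0], [17, -1.2, -11], 0], [[0, 0, 0], [23, -1.6, -11], 0], [[0, 0, 0], [29, -2, -11], 0], [[0, 0, 0], [33.1, -2.3, -10], 0]])

```text
clock: 8.55
tcp_pos: [0.453, 0.287, 0.1107]
orientation: [0.0, 0.633, 0.774, 0.001]
wrist_force: [0.5, -0.9, -0.4]
finger_gap: 0.0852
grip_force: 0.0
```

carry_out(steps=[[[0, 0, 0], [0, 0, 0], 0], [[0, 0, 0], [0, 0, 1], 0], [[0, 0, 0], [0, 0, 4], 0], [[0, 0, 0], [0, 0, 7], 0], [[0, 0, 0], [0, 0, 7], 0], [[0, 0, 0], [0, 0, 7], 0], [[0, 0, 0], [0, 0, 7], 0], [[0, 0, 0], [0, 0, 7], 0]])

```text
clock: 9.55
tcp_pos: [0.4542, 0.2845, 0.041]
orientation: [0.0, 0.634, 0.773, 0.001]
wrist_force: [0.0, -0.9, -0.8]
finger_gap: 0.0854
grip_force: 0.0
```

Run:
```python
from h import *
from workcell import env
c=env.get_calibration("wrist");im,d=env.read_camera("wrist");W=cloud(d,c)
print('drops',rect(W,.055,.08,.4,.5,.22,.34),rect(W,.06,.075,.4,.5,.22,.34))
rel((453,285,2,11.3))
im,d=env.read_camera("top");W=cloud(d,env.get_calibration('top'))
cv2.imwrite("pics/t3.png",im[:,:,::-1])
for a in [(.028,.039),(.040,.05)]: print('case',a,rect(W,*a,.43,.62,-.1,.17))
print('pill',rect(W,.064,.085,.48,.6,-.1,.1));print('jar',rect(W,.0495,.06,.48,.6,-.01,.06))
```

```text
drops (1772, array([452.7, 286.4,  21.1,  21.8,  31. ]), array([452.3, 288.3,  67.7]), np.float64(69.0)) (1642, array([452.7, 286.4,  21.1,  21.8,  30.6]), array([452.4, 287.8,  68.5]), np.float64(69.1))
t 9.6 tcp [454.  284.5  40.8] yaw 11.31 tilt 0.1 F [ 0.3 -0.2  0. ] gap 85.4 grip 0.0
[ 0.1 -0.   0. ] [ 0.06 -0.1   3.88]
case (0.028, 0.039) (1158, array([532.3,  23.9,  92.4, 208. ,  11.4]), array([529. ,  25. ,  34.8]), np.float64(35.0))
case (0.04, 0.05) (506, array([532.9,  20. ,  69.6, 192.1,  10.8]), array([531.7,  23.1,  46. ]), np.float64(46.3))
pill (161, array([541.5, -36.5,  31.2,  30.9,  45.5]), array([541.5, -36.4,  72.6]), np.float64(72.8))
jar (271, array([535.1,  30.7,  61.8,  43.3,  52.8]), array([529.4,  23.5,  54.9]), np.float64(55.0))
```

Pill bottle is upright in cell_a, with its top at 72.8 mm. Now I'll grip the drops bottle.

carry_out(steps=[[[0, 0, 0], [0.1, -0.1, 2], 0], [[0, 0, 0], [0.1, -0.1, 3.8], 0], [[0, 0, 0], [0.1, -0.1, 3.8], 0], [[0, 0, 0], [0.1, -0.1, 3.8], 0], [[0, 0, 0], [0.1, -0.1, 3.8], 255], [[0, 0, 0], [0.1, -0.1, 3.8], 255], [[0, 0, 0], [0.1, -0.1, 3.8], 255], [[0, 0, 0], [0.1, -0.1, 3.8], 255]], force=30)

```text
clock: 10.65
tcp_pos: [0.4523, 0.2853, 0.003]
orientation: [0.0, 0.634, 0.773, 0.0]
wrist_force: [-2.1, -0.4, 7.6]
finger_gap: 0.021
grip_force: 52.4
```

carry_out(steps=[[[0, 0, 0], [0, 0, 0], 255], [[0, 0, 0], [0, 0, 0], 255], [[0, 0, 0], [0, 0, 0], 255], [[0, 0, 0], [0, 0, -1], 255], [[0, 0, 0], [0, 0, -4], 255], [[0, 0, 0], [0, 0, -8], 255], [[0, 0, 0], [0, 0, -10], 255], [[0, 0, 0], [0, 0, -10], 255]])

```text
clock: 11.65
tcp_pos: [0.4537, 0.2857, 0.1039]
orientation: [0.001, 0.634, 0.773, 0.002]
wrist_force: [0.3, -0.2, -1.1]
finger_gap: 0.0208
grip_force: 50.4
```

Run:
```python
from h import *
rel((520,83,103,11.3),(520,83,10,11.3))
```

```text
t 11.65 tcp [453.7 285.7 103.9] yaw 11.32 tilt 0.24 F [ 0.3 -0.2 -1.1] gap 20.8 grip 50.4
[ 0.2 -0.1  0. ] [-21.18   2.53   0.08]
[ 0.2 -0.1  0. ] [-21.19   2.49   9.38]
```

carry_out(steps=[[[0, 0, 0], [-2.5, 0.3, 0], 255], [[0, 0, 0], [-7, 0.8, 0], 255], [[0, 0, 0], [-12, 1.4, 0], 255], [[0, 0, 0], [-17, 2, 0], 255], [[0, 0, 0], [-20, 2.4, 0], 255], [[0, 0, 0], [-21.2, 2.5, 0], 255], [[0, 0, 0], [-21.2, 2.5, 0], 255], [[0, 0, 0], [-21.2, 2.5, 0], 255]])

```text
clock: 12.65
tcp_pos: [0.5176, 0.083, 0.1015]
orientation: [-0.001, 0.634, 0.774, -0.0]
wrist_force: [-0.1, 0.4, -0.6]
finger_gap: 0.021
grip_force: 50.4
```

Run:
```python
from h import *
from workcell import env
im,d=env.read_camera("side");cv2.imwrite("pics/s4.png",cv2.resize(im[120:260,220:420,::-1],(800,560)))
rel((520,83,10,11.3))
```

```text
t 12.7 tcp [517.7  83.2 101.7] yaw 11.4 tilt 0.04 F [ 0.3  0.2 -0.2] gap 21.0 grip 50.4
[-0.  -0.   0.1] [-0.07  0.23  9.17]
```

View pics/s4.png

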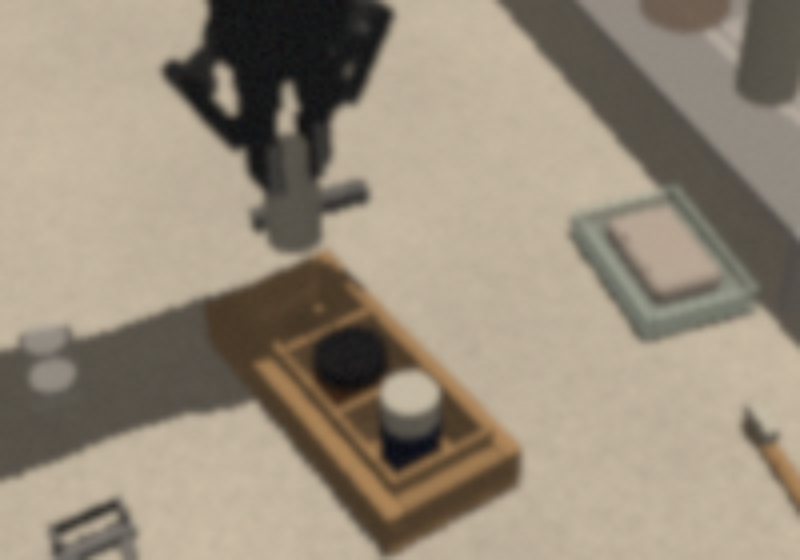

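The drops bottle is held vertical at (292,200), and the pill bottle stands in its cell at (410,415). Lowering.

carry_out(steps=[[[0, 0, 0], [0, 0.1, 1.5], 255], [[0, 0, 0], [0, 0.1, 4], 255], [[0, 0, 0], [0, 0.1, 6], 255], [[0, 0, 0], [0, 0.1, 7.5], 255], [[0, 0, 0], [0, 0.1, 8.3], 255], [[0, 0, 0], [0, 0.1, 8.9], 255], [[0, 0, 0], [0, 0.1, 8.9], 255], [[0, 0, 0], [0, 0.1, 8.9], 255]])

```text
clock: 13.7
tcp_pos: [0.5198, 0.0823, 0.0134]
orientation: [0.0, 0.634, 0.773, 0.0]
wrist_force: [-0.5, 0.1, -0.2]
finger_gap: 0.0207
grip_force: 50.4
```

Run:
```python
from h import *
rel((520,83,10,11.3))
```

```text
t 13.7 tcp [519.8  82.3  13.4] yaw 11.31 tilt 0.06 F [-0.5  0.1 -0.2] gap 20.7 grip 50.4
[0.1 0.  0. ] [0.07 0.03 0.34]
```

carry_out(steps=[[[0, 0, 0], [0, 0, 0.2], 255], [[0, 0, 0], [0, 0, 0.35], 255], [[0, 0, 0], [0, 0, 0.35], 255], [[0, 0, 0], [0, 0, 0.35], 160], [[0, 0, 0], [0, 0, 0.35], 80], [[0, 0, 0], [0, 0, 0.35], 0], [[0, 0, 0], [0, 0, 0.35], 0], [[0, 0, 0], [0, 0, 0.35], 0]])

```text
clock: 14.7
tcp_pos: [0.5193, 0.0823, 0.0094]
orientation: [0.0, 0.634, 0.773, 0.0]
wrist_force: [-0.7, -0.1, -0.0]
finger_gap: 0.0854
grip_force: 0.0
```

Run:
```python
from h import *
rel((520,82,150,4),(573,-320,150,4))
```

```text
t 14.7 tcp [519.3  82.3   9.4] yaw 11.31 tilt 0.01 F [-0.7 -0.1 -0. ] gap 85.4 grip 0.0
[ 0.  -0.   7.3] [ -0.04   0.06 -14.06]
[ 0.  -0.   7.3] [-40.5   -2.62 -14.06]
```

carry_out(steps=[[[0, 0, 0], [0, 0, -5], 0], [[0, 0, 0], [-1, -0.1, -10], 0], [[0, 0, 2], [-6, -0.4, -13], 0], [[0, 0, 4], [-12, -0.8, -14], 0], [[0, 0, 6], [-18, -1.2, -14], 0], [[0, 0, 7.3], [-24, -1.6, -14], 0], [[0, 0, 7.3], [-30, -2, -14], 0], [[0, 0, 7.3], [-36, -2.3, -14], 0]])

```text
clock: 15.7
tcp_pos: [0.5674, -0.2772, 0.1494]
orientation: [0.0, 0.682, 0.731, 0.0]
wrist_force: [0.7, 1.2, -0.7]
finger_gap: 0.0856
grip_force: 0.0
```

carry_out(steps=[[[0, 0, 0], [-3, -0.2, 0], 0], [[0, 0, 0], [-4.5, -0.3, 0], 0], [[0, 0, 0], [-4.5, -0.3, 0], 0], [[0, 0, 0], [-4.5, -0.3, 0], 0], [[0, 0, 0], [-4.5, -0.3, 0], 0], [[0, 0, 0], [-4.5, -0.3, 0], 0], [[0, 0, 0], [-4.5, -0.3, 0], 0], [[0, 0, 0], [-4.5, -0.3, 0], 0]])

```text
clock: 16.7
tcp_pos: [0.5676, -0.3201, 0.1495]
orientation: [0.0, 0.682, 0.732, 0.0]
wrist_force: [-0.0, -0.1, 0.4]
finger_gap: 0.0854
grip_force: 0.0
```

Run:
```python
from h import *
from workcell import env
rel((574,-320,39,4))
c=env.get_calibration("wrist");im,d=env.read_camera("wrist");W=cloud(d,c);cv2.imwrite("pics/w5.png",im[:,:,::-1])
for a in [(.07,.085),(.1,.13),(.11,.12),(.045,.06)]: print('lid w',a,rect(W,*a,.45,.65,-.46,-.17))
im,d=env.read_camera("top");W=cloud(d,env.get_calibration('top'))
print('pill',rect(W,.064,.085,.48,.6,-.1,.01));print('jar',rect(W,.0495,.06,.48,.6,0,.05));print('drops',rect(W,.06,.085,.45,.6,.05,.14))
cv2.imwrite("pics/t5.png",cv2.resize(im[165:260,230:350,::-1],(720,570)))
```

```text
t 16.7 tcp [ 567.6 -320.1  149.5] yaw 4.03 tilt 0.01 F [-0.  -0.1  0.4] gap 85.4 grip 0.0
[0. 0. 0.] [-0.03  0.64 11.05]
lid w (0.07, 0.085) (1487, array([ 572.9, -318.7,   48.1,   47.7,    3.9]), array([ 572.8, -316.1,   77.9]), np.float64(78.7))
lid w (0.1, 0.13) (687, array([ 572.8, -318.7,   15.6,   16. ,    3.6]), array([ 572.6, -317.2,  113.5]), np.float64(114.9))
lid w (0.11, 0.12) (590, array([ 572.8, -318.7,   15.3,   16. ,    3.9]), array([ 572.7, -318.2,  114.9]), np.float64(115.1))
lid w (0.045, 0.06) (27167, array([ 572.9, -318.9,   98.4,  213.1,    4. ]), array([ 571.9, -306. ,   53. ]), np.float64(53.1))
pill (162, array([541.6, -36.5,  31.2,  31.1,  47.5]), array([541.4, -36.4,  72.6]), np.float64(72.8))
jar (272, array([533.2,  23.8,  64.5,  40.8,   6.1]), array([529.4,  23.3,  54.8]), np.float64(54.9))
drops (75, array([520. ,  81.1,  19.3,  18.5,   1.9]), array([519.7,  80.9,  73.8]), np.float64(74.4))
```

View pics/w5.png

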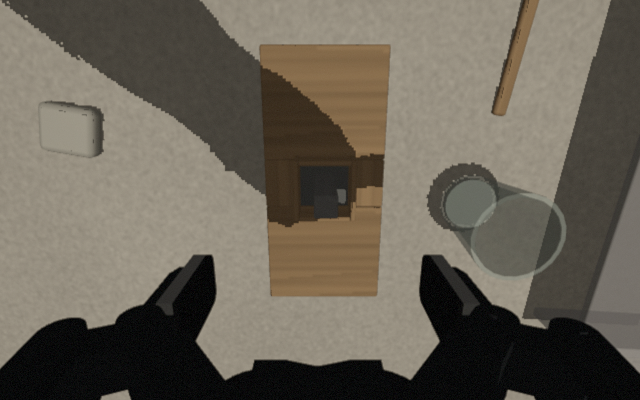

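Post at about (325,205), lids level, and the fingers clear of the tumbler at (500,225). Both bottles are seated with the right top heights. Next I'll descend onto the post.

carry_out(steps=[[[0, 0, 0], [0, 0.57, 2], 0], [[0, 0, 0], [0, 0.57, 6], 0], [[0, 0, 0], [0, 0.57, 9], 0], [[0, 0, 0], [0, 0.57, 10.6], 0], [[0, 0, 0], [0, 0.57, 10.8], 0], [[0, 0, 0], [0, 0.57, 10.8], 0], [[0, 0, 0], [0, 0.57, 10.8], 0], [[0, 0, 0], [0, 0.57, 10.8], 0]])

```text
clock: 17.8
tcp_pos: [0.5738, -0.3203, 0.0425]
orientation: [0.001, 0.682, 0.731, 0.0]
wrist_force: [0.3, 0.0, 0.0]
finger_gap: 0.0853
grip_force: 0.0
```

Run:
```python
from h import *
from workcell import env
rel((573.3,-319.5,41,4))
c=env.get_calibration("wrist");im,d=env.read_camera("wrist");W=cloud(d,c)
print('post',rect(W,.1,.12,.555,.59,-.34,-.3))
```

```text
t 17.8 tcp [ 573.8 -320.3   42.5] yaw 4.02 tilt 0.11 F [0.3 0.  0. ] gap 85.3 grip 0.0
[0.1 0.1 0. ] [ 0.09 -0.05  0.15]
post (2465, array([ 572.9, -319. ,   15.9,   17.5,    3.8]), array([ 572.7, -316.4,  112.9]), np.float64(114.9))
```

carry_out(steps=[[[0, 0, 0], [0.1, 0, 0.1], 0], [[0, 0, 0], [0.1, 0, 0.1], 255], [[0, 0, 0], [0.1, 0, 0.1], 255], [[0, 0, 0], [0.1, 0, 0.1], 255], [[0, 0, 0], [0.1, 0, 0.1], 255], [[0, 0, 0], [0.1, 0, 0.1], 255], [[0, 0, 0], [0.1, 0, 0.1], 255], [[0, 0, 0], [0.1, 0, 0.1], 255]], force=80)

```text
clock: 18.85
tcp_pos: [0.573, -0.319, 0.0405]
orientation: [-0.0, 0.682, 0.731, -0.0]
wrist_force: [-1.4, -0.5, 1.7]
finger_gap: 0.015
grip_force: 78.7
```

Run:
```python
from h import *
from workcell import env
rel((573.3,-319.5,41,4))
c=env.get_calibration("wrist");im,d=env.read_camera("wrist");W=cloud(d,c)
for u in range(290,350,6): print(u,[tuple((W[v,u]*1000).round(0)[1:].astype(int)) for v in range(225,300,12)])
```

```text
t 18.85 tcp [ 573.  -319.    40.5] yaw 4.01 tilt 0.01 F [-1.4 -0.5  1.7] gap 15.0 grip 78.7
[-0.  0.  0.] [-0.05  0.03 -0.05]
290 [(np.int64(-316), np.int64(49)), (np.int64(-323), np.int64(48)), (np.int64(-309), np.int64(93)), (np.int64(-308), np.int64(104)), (np.int64(-309), np.int64(113)), (np.int64(-310), np.int64(119)), (np.int64(-313), np.int64(122))]
296 [(np.int64(-315), np.int64(49)), (np.int64(-323), np.int64(48)), (np.int64(-308), np.int64(93)), (np.int64(-308), np.int64(104)), (np.int64(-308), np.int64(113)), (np.int64(-310), np.int64(117)), (np.int64(-315), np.int64(117))]
302 [(np.int64(-313), np.int64(55)), (np.int64(-312), np.int64(73)), (np.int64(-312), np.int64(85)), (np.int64(-312), np.int64(96)), (np.int64(-312), np.int64(106)), (np.int64(-312), np.int64(115)), (np.int64(-316), np.int64(116))]
308 [(np.int64(-312), np.int64(57)), (np.int64(-311), np.int64(73)), (np.int64(-312), np.int64(86)), (np.int64(-311), np.int64(97)), (np.int64(-9223372036854775808), np.int64(-9223372036854775808)), (np.int64(-311), np.int64(116)), (np.int64(-316), np.int64(115))]
314 [(np.in
[... 742 characters left out ...]
int64(73)), (np.int64(-311), np.int64(86)), (np.int64(-311), np.int64(97)), (np.int64(-311), np.int64(107)), (np.int64(-311), np.int64(115)), (np.int64(-315), np.int64(116))]
338 [(np.int64(-314), np.int64(48)), (np.int64(-321), np.int64(49)), (np.int64(-307), np.int64(93)), (np.int64(-308), np.int64(103)), (np.int64(-309), np.int64(110)), (np.int64(-311), np.int64(115)), (np.int64(-315), np.int64(116))]
344 [(np.int64(-314), np.int64(49)), (np.int64(-321), np.int64(48)), (np.int64(-307), np.int64(93)), (np.int64(-307), np.int64(104)), (np.int64(-308), np.int64(112)), (np.int64(-309), np.int64(118)), (np.int64(-313), np.int64(119))]<stdin>:5: RuntimeWarning: invalid value encountered in cast
```

carry_out(steps=[[[0, 0, 0], [0, 0, -0.3], 255], [[0, 0, 0], [0, 0, -1], 255], [[0, 0, 0], [0, 0, -2.5], 255], [[0, 0, 0], [0, 0, -4.5], 255], [[0, 0, 0], [0, 0, -6.5], 255], [[0, 0, 0], [0, 0, -8.5], 255], [[0, 0, 0], [0, 0, -10], 255], [[0, 0, 0], [0, 0, -10.5], 255]])

```text
clock: 19.9
tcp_pos: [0.5738, -0.3194, 0.1471]
orientation: [0.001, 0.682, 0.731, 0.0]
wrist_force: [-0.4, -0.1, -3.5]
finger_gap: 0.0152
grip_force: 78.2
```

Run:
```python
from h import *
from workcell import env
rel((531.3,25,145,11.3))
im,d=env.read_camera("side");cv2.imwrite("pics/s6.png",im[:,:,::-1]);W=cloud(d,env.get_calibration('side'))
for a in [(.14,.17),(.175,.195)]: print(rect(W,*a,.45,.65,-.46,-.17))
```

```text
t 19.9 tcp [ 573.8 -319.4  147.1] yaw 4.01 tilt 0.14 F [-0.4 -0.1 -3.5] gap 15.2 grip 78.2
[ 0.1  0.1 -7.3] [34.65 -1.83  0.15]
(6738, array([ 572.4, -322.9,   99.4,  214.4,    4. ]), array([ 564. , -350.4,  156.9]), np.float64(157.6))
(409, array([ 572.2, -323.2,   48.7,   48.1,    4.3]), array([ 566.5, -332.8,  182.5]), np.float64(182.6))
```

View pics/s6.png

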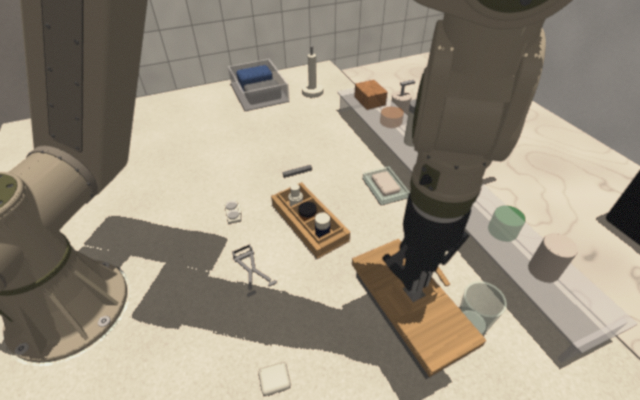

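Both lids (415,300) are lifted level, and the weight of 3.5 N is right for the pair. The bottles stand in the case at (295,193) and (322,222). Carrying over.

carry_out(steps=[[[0, 0, 0], [0.8, 0, 0], 255], [[0, 0, -1], [2.5, -0.1, 0], 255], [[0, 0, -2], [5, -0.2, 0], 255], [[0, 0, -3], [8, -0.4, 0], 255], [[0, 0, -4], [11.5, -0.6, 0], 255], [[0, 0, -5], [15, -0.8, 0], 255], [[0, 0, -6], [18.5, -1, 0], 255], [[0, 0, -7.3], [22, -1.2, 0], 255]])

```text
clock: 20.95
tcp_pos: [0.5444, -0.0978, 0.1448]
orientation: [-0.001, 0.633, 0.774, -0.0]
wrist_force: [0.2, -0.3, -4.2]
finger_gap: 0.0151
grip_force: 78.1
```

Run:
```python
from h import *
rel((531.3,25,145,11.3))
```

```text
t 20.95 tcp [544.4 -97.8 144.8] yaw 11.44 tilt 0.08 F [ 0.2 -0.3 -4.2] gap 15.1 grip 78.1
[-0.1 -0.1  0.1] [ 1.23e+01  1.15e+00 -1.00e-02]
```

carry_out(steps=[[[0, 0, 0], [3, 0.2, 0], 255], [[0, 0, 0], [6, 0.5, 0], 255], [[0, 0, 0], [8.5, 0.7, 0], 255], [[0, 0, 0], [10.5, 0.9, 0], 255], [[0, 0, 0], [11.8, 1, 0], 255], [[0, 0, 0], [12.3, 1.1, 0], 255], [[0, 0, 0], [12.3, 1.1, 0], 255], [[0, 0, 0], [12.3, 1.1, 0], 255]])

```text
clock: 21.95
tcp_pos: [0.5326, 0.0218, 0.1453]
orientation: [0.0, 0.634, 0.773, -0.0]
wrist_force: [0.3, 0.7, -3.4]
finger_gap: 0.0153
grip_force: 78.1
```

Run:
```python
from h import *
from workcell import env
im,d=env.read_camera("side");W=cloud(d,env.get_calibration('side'))
for a in [(.145,.165),(.175,.195)]: print(rect(W,*a,.42,.65,-.12,.16))
rel((531.3,25,145,11.3),(531.3,25,75,11.3))
im,d=env.read_camera("top");W=cloud(d,env.get_calibration('top'))
for a in [(.145,.165),(.175,.195)]: print(rect(W,*a,.42,.65,-.12,.16))
```

```text
(2534, array([531.7,  16.7, 100. , 214.8,  11.4]), array([527.2, -12. , 155. ]), np.float64(155.4))
(239, array([531.2,  17.3,  48.8,  49.4,  11.2]), array([528.8,   7.9, 182.8]), np.float64(181.2))
t 22.0 tcp [532.6  21.8 145.3] yaw 11.26 tilt 0.01 F [-0.9  0.3 -4.2] gap 15.0 grip 78.1
[ 0.  0. -0.] [ 0.34 -0.06  0.03]
[ 0.  0. -0.] [ 0.34 -0.06  7.03]
(194, array([537.1, -81.3,  64.7,  17.7,   6.9]), array([529.5, -82.2, 157.5]), np.float64(157.5))
0
```

carry_out(steps=[[[0, 0, 0], [0.2, -0.1, 0], 255], [[0, 0, 0], [0.35, -0.1, 0], 255], [[0, 0, 0], [0.35, -0.1, 0.8], 255], [[0, 0, 0], [0.35, -0.1, 2], 255], [[0, 0, 0], [0.35, -0.1, 3.2], 255], [[0, 0, 0], [0.35, -0.1, 4.4], 255], [[0, 0, 0], [0.35, -0.1, 5], 255], [[0, 0, 0], [0.35, -0.1, 5], 255]])

```text
clock: 23.05
tcp_pos: [0.5303, 0.0257, 0.0947]
orientation: [-0.001, 0.634, 0.773, -0.0]
wrist_force: [0.3, 0.0, -3.7]
finger_gap: 0.0145
grip_force: 78.1
```

Run:
```python
from h import *
from workcell import env
im,d=env.read_camera("side");W=cloud(d,env.get_calibration('side'));cv2.imwrite("pics/s7.png",cv2.resize(im[130:310,200:440,::-1],(800,600)))
for a in [(.09,.108),(.12,.14)]: print(rect(W,*a,.42,.65,-.12,.16))
rel((531,25.2,75,11.3))
```

```text
(2410, array([528.5,  21.6,  99. , 216.5,  11.6]), array([524.4,  -9.8, 103.6]), np.float64(104.6))
(249, array([529. ,  20.1,  48.3,  50.3,  10.5]), array([526.8,  11. , 128.3]), np.float64(128.8))
t 23.1 tcp [530.7  25.7  95.3] yaw 11.31 tilt 0.01 F [-1.1  0.4 -3.4] gap 14.9 grip 78.1
[-0. -0.  0.] [-0.05  0.02  2.03]
```

View pics/s7.png

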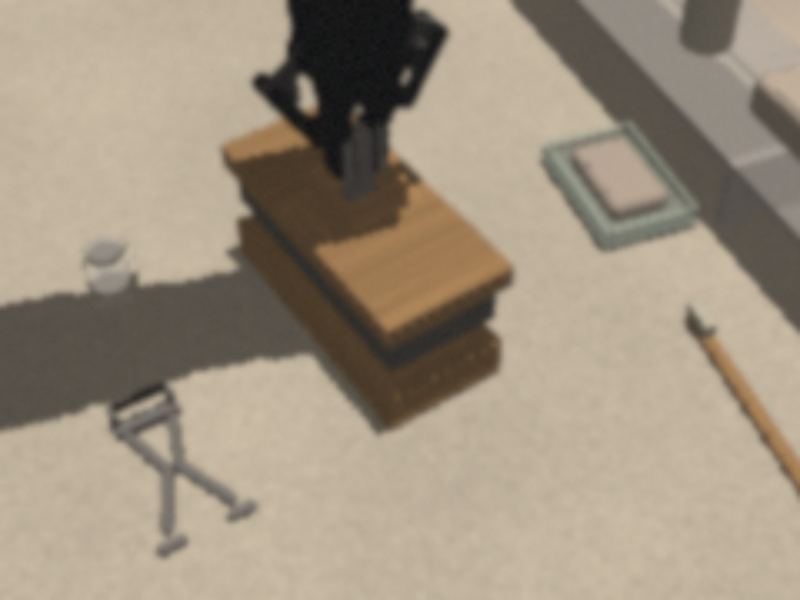

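The lids are squarely above the case, with the wood edge at (440,290) parallel to the case edge at (440,390). Lowering slowly.

carry_out(steps=[[[0, 0, 0], [0, 0, 0.3], 255], [[0, 0, 0], [0, 0, 0.6], 255], [[0, 0, 0], [0, 0, 0.9], 255], [[0, 0, 0], [0, 0, 1.15], 255], [[0, 0, 0], [0, 0, 1.4], 255], [[0, 0, 0], [0, 0, 1.6], 255], [[0, 0, 0], [0, 0, 1.7], 255], [[0, 0, 0], [0, 0, 1.7], 255]])

```text
clock: 24.1
tcp_pos: [0.5307, 0.0257, 0.0783]
orientation: [-0.0, 0.634, 0.773, 0.0]
wrist_force: [0.0, 0.8, -2.1]
finger_gap: 0.0147
grip_force: 78.1
```

Run:
```python
from h import *
rel((531,25.2,75,11.3))
```

```text
t 24.1 tcp [530.7  25.7  78.3] yaw 11.32 tilt 0.01 F [ 0.   0.8 -2.1] gap 14.7 grip 78.1
[-0. -0.  0.] [-0.06  0.02  0.33]
```

carry_out(steps=[[[0, 0, 0], [0, 0, 0.1], 255], [[0, 0, 0], [0, 0, 0.2], 255], [[0, 0, 0], [0, 0, 0.25], 255], [[0, 0, 0], [0, 0, 0.3], 255], [[0, 0, 0], [0, 0, 0.35], 255], [[0, 0, 0], [0, 0, 0.4], 255], [[0, 0, 0], [0, 0, 0.4], 255], [[0, 0, 0], [0, 0, 0.4], 255]])

```text
clock: 25.1
tcp_pos: [0.5308, 0.0257, 0.0745]
orientation: [0.0, 0.634, 0.773, 0.0]
wrist_force: [-0.7, 0.5, -2.4]
finger_gap: 0.0149
grip_force: 78.4
```

Run:
```python
from h import *
rel((531,25.2,75,11.3))
```

```text
t 25.1 tcp [530.8  25.7  74.5] yaw 11.32 tilt 0.01 F [-0.7  0.5 -2.4] gap 14.9 grip 78.4
[ 0. -0.  0.] [-0.05  0.01 -0.05]
```

carry_out(steps=[[[0, 0, 0], [0, 0, 0.05], 255], [[0, 0, 0], [0, 0, 0.05], 255], [[0, 0, 0], [0, 0, 0.1], 255], [[0, 0, 0], [0, 0, 0.1], 255], [[0, 0, 0], [0, 0, 0.1], 255], [[0, 0, 0], [0, 0, 0.1], 255], [[0, 0, 0], [0, 0, 0.1], 255], [[0, 0, 0], [0, 0, 0.1], 255]])

```text
clock: 26.1
tcp_pos: [0.5308, 0.0257, 0.0745]
orientation: [0.0, 0.634, 0.773, 0.0]
wrist_force: [-3.9, -0.5, 7.8]
finger_gap: 0.0151
grip_force: 79.8
```

Run:
```python
from h import *
from workcell import env
im,d=env.read_camera("side");W=cloud(d,env.get_calibration('side'))
for a in [(.075,.095),(.1,.12)]: print(rect(W,*a,.42,.65,-.12,.16))
rel((531,25.2,75,11.3))
```

```text
(2315, array([529. ,  21.5,  99.3, 216.2,  11.6]), array([525.9,  -7.9,  84.2]), np.float64(84.4))
(231, array([529.9,  20.7,  48.8,  48.5,  11.1]), array([527.1,  10.9, 107.8]), np.float64(108.1))
t 26.15 tcp [530.8  25.7  74.4] yaw 11.32 tilt 0.04 F [-4.6  0.1  7.4] gap 14.6 grip 79.8
[0. 0. 0.] [-0.05  0.01 -0.06]
```

Contact at +7.5 N, with the height exactly as expected, so the inner lid is home. I'll release and rise, then measure the palm's clearance above the post for the collar grasp.

carry_out(steps=[[[0, 0, 0], [0, 0, 0], 180], [[0, 0, 0], [0, 0, 0], 90], [[0, 0, 0], [0, 0, 0], 0], [[0, 0, 0], [0, 0, 0], 0], [[0, 0, 0], [0, 0, 0], 0], [[0, 0, 0], [0, 0, -2.5], 0], [[0, 0, 0], [0, 0, -5.5], 0], [[0, 0, 0], [0, 0, -7], 0]])

```text
clock: 27.15
tcp_pos: [0.5316, 0.0256, 0.1449]
orientation: [0.001, 0.634, 0.773, 0.001]
wrist_force: [-0.3, 0.5, -0.2]
finger_gap: 0.0857
grip_force: 0.0
```

Run:
```python
from h import *
from workcell import env
rel((531,25.2,46,11.3))
im,d=env.read_camera("side");W=cloud(d,env.get_calibration('side'));cv2.imwrite("pics/s8.png",cv2.resize(im[60:300,180:500,::-1],(800,600)))
s=env.get_state();P=W.reshape(-1,3)-s['tcp_pos']
a=np.radians(11.3);ty=P[:,0]*np.cos(a)+P[:,1]*np.sin(a);tx=-P[:,0]*np.sin(a)+P[:,1]*np.cos(a)
m0=(abs(tx)<.07)&(P[:,2]>.045)&(P[:,2]<.25)
for lo in range(-64,64,8):
    m=m0&(ty>lo/1e3)&(ty<(lo+8)/1e3)
    if m.any(): i=np.argsort(P[m,2])[:4];print(lo,m.sum(),'zlow above tcp',(P[m,2][i]*1000).round(),'tx',(tx[m][i]*1000).round())
for a in [(.075,.095),(.1,.12),(.14,.155)]: print(rect(W,*a,.42,.65,-.12,.16))
c=env.get_calibration("wrist");im,d=env.read_camera("wrist");W=cloud(d,c)
for a in [(.08,.095),(.105,.12),(.14,.155)]: print('w',rect(W,*a,.47,.59,-.12,.13))
```

```text
t 27.15 tcp [531.6  25.6 144.9] yaw 11.31 tilt 0.13 F [-0.3  0.5 -0.2] gap 85.7 grip 0.0
[0.1 0.  0. ] [-0.02 -0.09  9.89]
-64 125 zlow above tcp [58. 58. 59. 60.] tx [-9.  2. -3. -7.]
-56 155 zlow above tcp [51. 51. 53. 54.] tx [ -6. -10. -14. -11.]
-48 265 zlow above tcp [56. 59. 61. 63.] tx [-14. -14. -14. -13.]
-40 607 zlow above tcp [102. 106. 107. 108.] tx [-14. -16. -19. -19.]
-32 392 zlow above tcp [109. 111. 112. 113.] tx [  9.  10. -17.  10.]
-24 312 zlow above tcp [110. 111. 114. 115.] tx [-11. -11. -14. -14.]
-16 242 zlow above tcp [110. 110. 110. 111.] tx [-12. -14. -13. -13.]
-8 235 zlow above tcp [110. 112. 112. 114.] tx [-11. -12. -12. -13.]
0 217 zlow above tcp [109. 110. 111. 112.] tx [-13. -12. -13. -13.]
8 177 zlow above tcp [108. 110. 113. 113.] tx [-11. -12. -12. -14.]
16 121 zlow above tcp [115. 116. 118. 118.] tx [-19. -12. -18. -20.]
24 65 zlow above tcp [107. 109. 109. 110.] tx [-17. -17. -21. -18.]
32 76 zlow above tcp [51. 52. 54. 54.] tx [-5.  3. -5.  3.]
40 150 zlow above tcp [48. 50. 51. 52.] tx [ -6.   0.   8. -11.]
48 123 zlow above tcp [56. 58. 61. 65.] tx [ -9.  -9.  -9. -11.]
56 157 zlow above tcp [93. 94. 94. 96.] tx [ -9. -10.  -8.  -9.]
(2556, array([529.7,  21.1,  99.9, 217.6,  11.7]), array([527. ,   2.7,  84.3]), np.float64(84.4))
(263, array([530.1,  21.1,  49.6,  49.8,  10.7]), array([527.5,  14.8, 107.7]), np.float64(107.9))
(57, array([529.8,  20.6,  16.8,  17.3,  10.8]), array([529.1,  19.4, 145.1]), np.float64(145.8))
w (33635, array([531. ,  25.4,  98.3, 213.5,  11.4]), array([527.9,  38.7,  87. ]), np.float64(87.2))
w (1888, array([531. ,  25.9,  48.1,  47.8,  11.3]), array([530.2,  30. , 112. ]), np.float64(112.7))
w (909, array([530.8,  25.6,  15.9,  16.8,  11.4]), array([530.6,  26.8, 148.5]), np.float64(149.0))
```

View pics/s8.png

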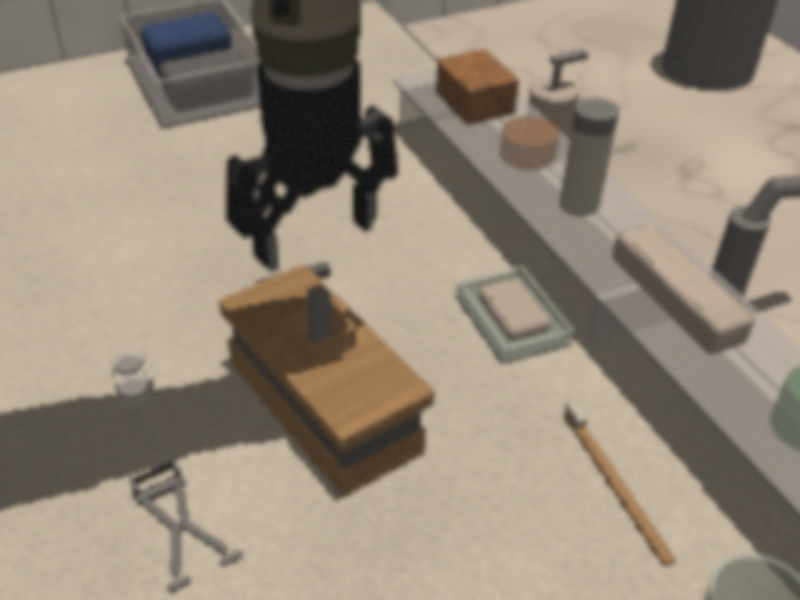

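The lids are seated: the outer lid rests at (330,360) on the dark inner lid, and the post stands at (318,315). The palm is about 110 mm above the reading, so r=49 clears the 148 mm post. Descending open around the collar.

carry_out(steps=[[[0, 0, 0], [0, 0, 2], 0], [[0, 0, 0], [0, 0, 4.5], 0], [[0, 0, 0], [0, 0, 6.5], 0], [[0, 0, 0], [0, 0, 8], 0], [[0, 0, 0], [0, 0, 9], 0], [[0, 0, 0], [0, 0, 9.4], 0], [[0, 0, 0], [0, 0, 9.4], 0], [[0, 0, 0], [0, 0, 9.4], 0]])

```text
clock: 28.25
tcp_pos: [0.5313, 0.0256, 0.05]
orientation: [0.001, 0.634, 0.773, 0.0]
wrist_force: [-0.3, 0.5, 0.1]
finger_gap: 0.0859
grip_force: 0.0
```

Run:
```python
from h import *
rel((531,25.6,49,11.3))
```

```text
t 28.25 tcp [531.3  25.6  50. ] yaw 11.32 tilt 0.07 F [-0.3  0.5  0.1] gap 85.9 grip 0.0
[0.1 0.  0. ] [ 0.   -0.03  0.1 ]
```

carry_out(steps=[[[0, 0, 0], [0, 0, 0.1], 0], [[0, 0, 0], [0, 0, 0.1], 255], [[0, 0, 0], [0, 0, 0.1], 255], [[0, 0, 0], [0, 0, 0.1], 255], [[0, 0, 0], [0, 0, 0.1], 255], [[0, 0, 0], [0, 0, 0.1], 255], [[0, 0, 0], [0, 0, 0.1], 255], [[0, 0, 0], [0, 0, 0.1], 255]], force=50)

```text
clock: 29.25
tcp_pos: [0.5311, 0.0257, 0.0488]
orientation: [0.0, 0.634, 0.773, 0.0]
wrist_force: [0.2, -0.5, 4.3]
finger_gap: 0.0471
grip_force: 52.9
```

Run:
```python
from h import *
rel((531,25.6,49,11.3))
```

```text
t 29.25 tcp [531.1  25.7  48.8] yaw 11.32 tilt 0.05 F [ 0.2 -0.5  4.3] gap 47.1 grip 52.9
[0. 0. 0.] [-0.01 -0.01 -0.02]
```

Firmly gripped on the collar. I'll lift straight up slowly: 3 cm first, then check.

carry_out(steps=[[[0, 0, 0], [0, 0, -0.2], 255], [[0, 0, 0], [0, 0, -0.5], 255], [[0, 0, 0], [0, 0, -0.9], 255], [[0, 0, 0], [0, 0, -1.4], 255], [[0, 0, 0], [0, 0, -1.9], 255], [[0, 0, 0], [0, 0, -2.4], 255], [[0, 0, 0], [0, 0, -2.8], 255], [[0, 0, 0], [0, 0, -3], 255]])

```text
clock: 30.25
tcp_pos: [0.5309, 0.0257, 0.0788]
orientation: [0.0, 0.634, 0.773, 0.0]
wrist_force: [0.4, -0.1, -1.7]
finger_gap: 0.047
grip_force: 52.3
```

Run:
```python
from h import *
rel((531,25.6,169,11.3))
```

```text
t 30.25 tcp [530.9  25.7  78.8] yaw 11.31 tilt 0.03 F [ 0.4 -0.1 -1.7] gap 47.0 grip 52.3
[0. 0. 0.] [-0.01  0.01 -9.02]
```

Weight is 1.7 N, so only the outer lid is lifted. I'll finish the remaining 9 cm.

carry_out(steps=[[[0, 0, 0], [0, 0, -0.8], 255], [[0, 0, 0], [0, 0, -2], 255], [[0, 0, 0], [0, 0, -3.4], 255], [[0, 0, 0], [0, 0, -4.8], 255], [[0, 0, 0], [0, 0, -6.2], 255], [[0, 0, 0], [0, 0, -7.6], 255], [[0, 0, 0], [0, 0, -8.6], 255], [[0, 0, 0], [0, 0, -9], 255]])

```text
clock: 31.25
tcp_pos: [0.5311, 0.0257, 0.1692]
orientation: [0.0, 0.634, 0.773, 0.0]
wrist_force: [0.1, 0.6, -1.3]
finger_gap: 0.047
grip_force: 52.3
```

carry_out(steps=[[[0, 0, 0], [0, 0, 0], 255], [[0, 0, 0], [0, 0, 0], 255], [[0, 0, 0], [0, 0, 0], 255], [[0, 0, 0], [0, 0, 0], 255], [[0, 0, 0], [0, 0, 0], 255], [[0, 0, 0], [0, 0, 0], 255], [[0, 0, 0], [0, 0, 0], 255], [[0, 0, 0], [0, 0, 0], 255]])

```text
clock: 32.25
tcp_pos: [0.5307, 0.0257, 0.1684]
orientation: [0.0, 0.634, 0.773, 0.0]
wrist_force: [-0.1, 0.5, -1.5]
finger_gap: 0.0469
grip_force: 52.3
```

Run:
```python
from h import *
from workcell import env
rel((531,25.6,169,11.3))
im,d=env.read_camera("side");W=cloud(d,env.get_calibration('side'));cv2.imwrite("pics/s9.png",cv2.resize(im[60:300,180:500,::-1],(800,600)))
print('outer plate',rect(W,.19,.215,.4,.65,-.12,.16))
print('inner top',rect(W,.07,.09,.42,.62,-.12,.15))
P=W.reshape(-1,3)
for r,(lo,hi) in {'inner':((.42,.62,-.12,.15),(.07,.09)),'outer':((.4,.65,-.12,.16),(.19,.215))}.items() if 0 else []: pass
for lo,hi in((.07,.09),(.196,.21)):
    Q=P[(P[:,0]>.4)&(P[:,0]<.65)&(P[:,1]>-.13)&(P[:,1]<.16)&(P[:,2]>lo)&(P[:,2]<hi)]
    c=np.linalg.lstsq(np.c_[Q[:,:2],np.ones(len(Q))],Q[:,2],rcond=None)[0];print('slope deg',np.degrees(c[:2]).round(2))
```

```text
t 32.25 tcp [530.7  25.7 168.4] yaw 11.31 tilt 0.01 F [-0.1  0.5 -1.5] gap 46.9 grip 52.3
[ 0. -0.  0.] [-0.01  0.02 -0.06]
outer plate (2642, array([529.3,  20.5, 100. , 216.1,  10.9]), array([526.4, -14.4, 203.2]), np.float64(204.0))
inner top (1970, array([527.8,  21.7,  84.1, 203.5,  12.1]), array([524.6,  -1.5,  79.1]), np.float64(79.4))
slope deg [1.15 0.53]
slope deg [0.73 0.35]
```

View pics/s9.png

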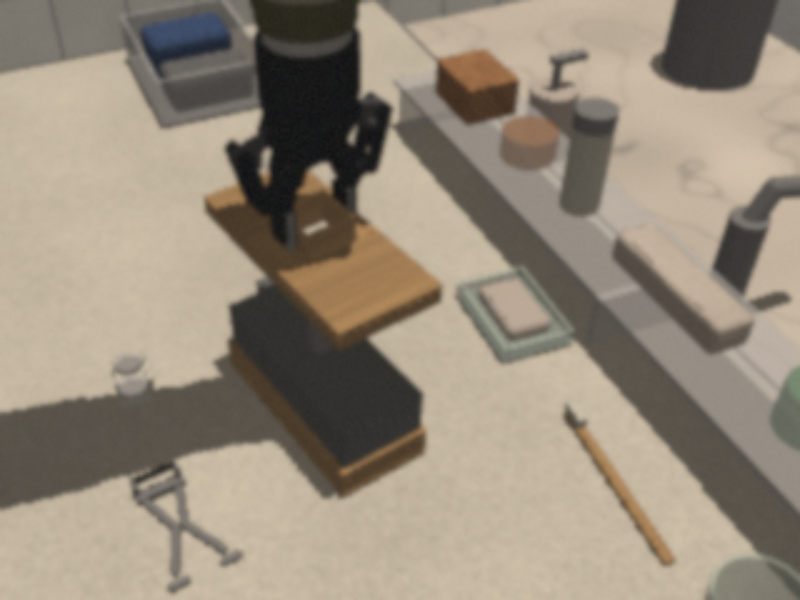

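The inner lid (330,390) sits flat on the ledge with its top at 81 mm, and the outer lid (330,250) is held level 12 cm higher. Handing in.

```bash
python3 -c "
from workcell import env
print(env.hand_in())"
```

```text
the job is handed in; nothing more can be done
None
```

The job is done and handed in at about 32 s: both bottles stand upright in the end cells, the inner lid is fully home on its ledge, and the arm is still holding the outer lid level about 12 cm above where it sat.

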